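# Start-up sequence at the bench switch stations

## Robot

A 7-joint arm with a two-finger parallel gripper is mounted at the origin on a cart in front of the work surface, level with it; the furniture and walls round the work are solid. World frame = base frame: x ahead of the robot, y to its left, z up, the work surface at z = 0. Lengths are in m, angles in degrees, forces in N, time in s.
With the tool pointing down it reaches from about 0.4 to 0.75 m from the base axis. Payload 19.5 kg.
Tool frame: the origin (TCP) lies midway between the tips of the shut fingers; the grasp point (between the pads) lies 19 mm behind it; z points along the fingers, y is the line along which they close (so a half turn about z gives the same grasp; the last joint's range is limited). The gripper opens to 85 mm and grips with 20 to 120 N. Pads are 22 mm wide; open, the fingers measure 114 mm over their backs; the gripper's body (76 mm by 85 mm) begins 54 mm behind the grasp point. The pads swing forward as they close: fully open they stand 13 mm farther back than shut.
Start: joints at [72.783, 40.479, -1.581, 85.061, 1.261, 54.483, -4.326], TCP at [0.147, -0.556, 0.231] pointing down, gripper open.
Joint ranges: [-155.06, 155.06], [-18.47, 123.98], [-90, 86.84], [0, 140.48], [-83.41, 263.41], [0, 116], [-161.91, 161.91]. Speed limits (degrees/s): [108.29, 108.29, 147.25, 147.25, 172.46, 172.46, 172.46].

## Interface

Orientations are given as [roll, pitch, yaw] about the fixed x, y, z axes, in that order (R = Rz(yaw) Ry(pitch) Rx(roll)).
In Python, from bench import bot gives the robot as it stands.
- The arm moves only by the tool arm_command, never from a script. Its argument "increments" is a list of rows, each an object of numbers: "x", "y", "z": the shift along the tool's x, y, z in mm; "yaw": the turn about the tool's z in rad. A call has 1 to 12 rows; each row is the pose to reach, as a shift and turn from the pose commanded when the call began, along the tool's axes at that moment; what a row does not reach only later rows make up. A row lasts 1/8 s, in which the tool goes at most 62.5 mm and 10.7 degrees, less where a joint would pass 70% of its speed; a pose out of reach is approached as far as the arm can. A call with a gripper value outside its range is refused whole. "jaw" is the opening in per cent of the stroke, from 0 (shut) to 100 (fully open), set as the call begins (left out, the last holds). The fingers move at their own pace and stop on an object; "force" is the grip in N (left out, the last holds). Time passes only in rows, so rows that repeat a pose let the fingers close. It gives the time, the measured TCP pose, the force, the opening and the grip force at its end, in the units of the state.
- bot.sense(): the state, without advancing time (a new reading comes with each control period).
- bot.capture(name): name is "scene" or "top" or "wrist"; returns the picture (384x512x3 uint8, red, green, blue); there is no depth.
- bot.camera_info(name): a dict with "intrinsics" (3x3 intrinsics, pixels), "world_from_camera" (4x4, takes a point from camera to world coordinates); the wrist camera has in their place "hand_eye" (4x4, takes a point from camera to tool coordinates, whose origin is the TCP and whose axes are the flange's). Camera axes: x right, y down, z forward; pixel columns grow to the right and rows downward; lengths in m; the calibration is good to about 2 mm. A picture is of the moment at which its call begins: read the wrist's pose just before it. camera_info takes no time and is no camera call.
- bot.job_done(): hands the job in; it is judged then, once.
The state is a dict: "time_s": time; "joint_positions": joint angles; "joint_velocities": joint speeds; "effort": joint torques, N m; "eef_pos": TCP position; "eef_rot": TCP orientation; "wrist_force": force on the tool from outside, world axes, zero at the start; "moment": the same for the moment, N m; "gripper_width": finger opening in m; "finger_force": force on a finger pad.
Only numpy, scipy, OpenCV 4.12 (cv2) and the standard library are available. Lean on these libraries where they do the work, as an engineer would, in place of code of your own. Each camera call takes 0.05 s, during which the arm holds its last target. There are 200 camera calls.

## Task

Start up the bench unit at its four switch stations, pressing with the fingertips: first tip the rocker switch over by pressing its raised far end fully down, then push the slim ribbed plunger fully in, where it stays, and last press the wide flat round start button fully down for a moment and let it spring back up. Keep to this order and do not press the mushroom-headed stop button. Nothing is to be picked up: leave the pen between the stations and all other things where they are.

Things in the scene. Friction and masses are not known exactly. Their poses are not given: they have to be found in the camera images.
- carrier: fixed low console, 180 x 180 mm and 46 mm tall, with a flat metal top, on the worktop; four switch stations stand on it in two rows of two, 100 mm between centres; which station stands where varies from run to run, and the console's place and yaw too (all stations turn with it). Origin: centre of its underside
- rocker_box: a fixed switch station, 68 x 68 mm and 40 mm tall, with a light top, on the console; origin: centre of its underside (46 mm above the worktop), z up, +x is its cable side, away from the robot. It carries the rocker switch, an oblong V-shaped paddle 58 mm long (along the station's x) and 30 mm wide
- rocker_raised_end (a point): point on the upper face of the rocker's far half, 19 mm from the pivot and midway across the paddle; moves with the rocker. While the switch is off, this half is raised (slopes up away from the robot, point about 99 mm above the worktop) and the near half is level at 93 mm; pressed over, this half is level, 93 mm above the worktop, and the near half stands up. The point drops about 6 mm in all and also moves 1 mm away from the pivot
- rocker (a joint): rocker angle, rad: 0 off (far half up) to 0.32 fully on (far half level). About 2 to 5 N on the raised half tips it; friction holds it where it is left, no spring. Starts at 0 to 0.03
- plunger_box: a fixed switch station, 68 x 68 mm and 40 mm tall, with a light top, on the console; origin: centre of its underside (46 mm above the worktop), z up, +x is its cable side, away from the robot. It carries the plunger
- plunger_top (a point): centre of the flat top of the plunger, a slim ribbed upright cylinder, diameter 22 mm; standing out, its top is 108 mm above the worktop (22 mm above the station), fully in 94 mm. Moves with it
- plunger (a joint): how far the plunger is pushed in, m: 0 out to 0.014 fully in, end stop. Pushing takes about 3 N; friction keeps it where it is left, no spring. Starts at 0 to 0.002
- start_box: a fixed switch station, 68 x 68 mm and 40 mm tall, with a light top, on the console; origin: centre of its underside (46 mm above the worktop), z up, +x is its cable side, away from the robot. It carries the start button
- start_top (a point): centre of the top of the start button, a wide flat low disc, diameter 41 mm, its top 96 mm above the worktop and 7 mm above the steel collar round it. Moves with it
- start (a joint): how far the start button is pressed, m: 0 up to 0.006 fully down. Springs back up by itself; 1.8 N starts it, 4.5 N holds it fully down
- stop_box: a fixed switch station, 68 x 68 mm and 40 mm tall, with a light top, on the console; origin: centre of its underside (46 mm above the worktop), z up, +x is its cable side, away from the robot. It carries the stop button, which must not be pressed
- stop_top (a point): centre of the top of the stop button, a domed mushroom head, diameter 39 mm, on a narrow neck, top 114 mm above the worktop. The tallest of the four controls
- stop (a joint): how far the stop button is pressed, m: 0 up to 0.006 fully down; sprung like the start button
- pen: bystander, loose: a marker pen, 131 x 12 x 13 mm, lying on the console's top in the 32 mm channel between the stations; origin: centre of its underside
- white_vial: bystander, loose: a slim capped vial, diameter 27 mm, 98 mm tall, standing behind the console; origin: centre of its underside
- brown_vial: bystander, loose: a slim capped dark vial, diameter 27 mm, 98 mm tall, standing behind the console; origin: centre of its underside
- bench_timer: bystander, loose: a square digital timer lying on its back, 62 x 62 x 18 mm; origin: centre of its underside
- tin: bystander, loose: a round lidded tin, diameter 64 mm, 30 mm tall; origin: centre of its underside
- tweezer: bystander, loose: tweezers lying flat, 118 x 18 x 8 mm; origin: centre of its underside

How it is judged (in metres and radians):
On the way, in this order (a step that is already met when the one before it is completed fails the run):
1. the rocker is tipped fully on (value of joint rocker above 0.26 rad and value of joint plunger below 0.007 m), for 0.1 s.
2. the plunger is pushed fully in (value of joint plunger above 0.0115 m and value of joint rocker above 0.26 rad), for 0.1 s.
3. the start button is pressed fully down, with the rocker on and the plunger in (all of step 2 and value of joint start above 0.0045 m), for 0.1 s.
At the end, for the whole second after the job is handed in: the rocker is on (over 0.26 of 0.32 rad), the plunger is in (over 11.5 of 14 mm), start and stop buttons are up (within 1.5 mm), every loose thing within 20 mm of where it was (all of step 2 and value of joint each of start, stop below 0.0015 m and distance of each of pen, white_vial, brown_vial, bench_timer, tin, tweezer from where it was at the start of the episode below 0.02 m); the robot touches nothing.
It fails at once if the stop button is pressed (over 3 mm) (value of joint stop above 0.003 m).
It fails at once if the plunger is pushed in (over 7 mm) while the rocker is not yet on (value of joint plunger above 0.007 m and value of joint rocker below 0.2 rad).
It fails at once if the start button is pressed (over 3 mm) before the plunger is in (value of joint start above 0.003 m and value of joint plunger below 0.01 m).
It fails at once if a loose thing is lifted or moved more than 20 mm (distance of any of pen, white_vial, brown_vial, bench_timer, tin, tweezer from where it was at the start of the episode above 0.02 m).
It also fails if it takes over 51 s, if anything falls off the work surface, if the arm or the gripper's body presses on something with over 40 N, if the wrist force passes 120 N, or if a joint passes its speed limit or range.

## Working session

There is one attempt and no reset: what is moved stays moved. The work goes in short steps, Python scripts to look and compute and a tool call to move; the robot and the scene stay as the last step left them, time stands still between calls to the robot, and variables do not carry over. Pictures are saved under pics/ and viewed, at most 10 in all, crops included, and the job is handed in when it is done.

Besides the shell and the picture viewer there is one more tool, called after "Call:" by a JSON object that holds its "name" and its "arguments". arm_command: Moves the arm, as the interface text tells. Its arguments: {"type":"object","properties":{"increments":{"type":"array","items":{"type":"object","properties":{"x":{"type":"number"},"y":{"type":"number"},"z":{"type":"number"},"yaw":{"type":"number"}}}},"jaw":{"type":"number"},"force":{"type":"number"}},"required":["increments"]}

```bash
mkdir -p pics && python3 - <<'E'
from bench import bot
import cv2
s=bot.sense();print(s['time_s'],s['eef_pos'],s['eef_rot'])
for n in('scene','top'):
    c=bot.capture(n);cv2.imwrite(f'pics/{n}0.png',c[:,:,::-1]);i=bot.camera_info(n);print(i)
print(bot.camera_info('wrist'))
E
```

```text
0.0 [ 0.14713169 -0.55562665  0.23085075] [-1.79944620e+02  7.66291469e-05  1.48307634e+01]
{'intrinsics': array([[369.02554982,   0.        , 251.1137878 ],
       [  0.        , 369.02554982, 193.37786783],
       [  0.        ,   0.        ,   1.        ]]), 'world_from_camera': array([[-0.62991393, -0.46656221,  0.62090913, -0.0961201 ],
       [-0.7766387 ,  0.37181974, -0.50850999,  0.59657181],
       [ 0.00638527, -0.80253959, -0.5965647 ,  0.73412981],
       [ 0.        ,  0.        ,  0.        ,  1.        ]])}
{'intrinsics': array([[360.99567833,   0.        , 255.85177958],
       [  0.        , 360.99567833, 185.42550963],
       [  0.        ,   0.        ,   1.        ]]), 'world_from_camera': array([[-7.24247201e-04, -9.95694256e-01,  9.26953274e-02,
         4.51627044e-01],
       [-9.99984346e-01,  2.06825829e-04, -5.59144230e-03,
         6.09286791e-02],
       [ 5.54819520e-03, -9.26979259e-02, -9.95678820e-01,
         1.07780821e+00],
       [ 0.00000000e+00,  0.00000000e+00,  0.00000000e+00,
         1.00000000e+00]])}
{'intrinsics': array([[269.03795792,   0.        , 259.68510094],
       [  0.        , 269.03795792, 189.59347265],
       [  0.        ,   0.        ,   1.        ]]), 'hand_eye': array([[ 4.44547781e-04, -9.62808575e-01, -2.70184106e-01,
         6.85340696e-02],
       [ 9.99999700e-01,  5.99392383e-04, -4.90600577e-04,
        -9.02894078e-04],
       [ 6.34300738e-04, -2.70183807e-01,  9.62808552e-01,
        -1.42240533e-01],
       [ 0.00000000e+00,  0.00000000e+00,  0.00000000e+00,
         1.00000000e+00]])}
```

View pics/top0.png

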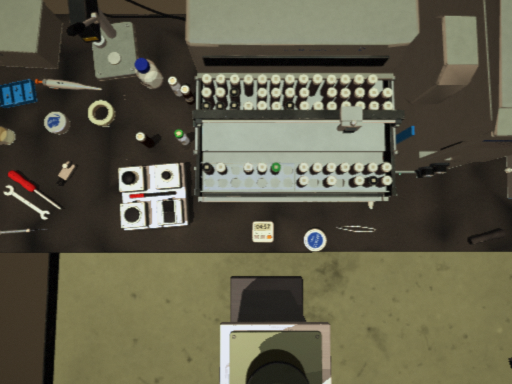

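View pics/scene0.png

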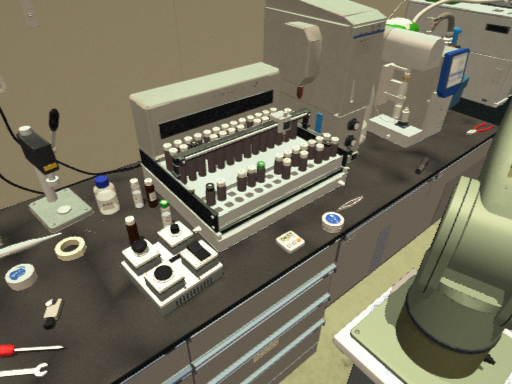

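The console is at about (118–187, 163–229) in the top view. The rocker looks to be bottom right at (168,210), with round controls at the other three. I'll zoom in.

```bash
python3 - <<'E'
import cv2,numpy as np
a=cv2.imread('pics/top0.png')[155:237,108:198];b=cv2.imread('pics/scene0.png')[208:312,115:230]
a=cv2.resize(a,None,fx=4.4,fy=4.4,interpolation=3);b=cv2.resize(b,None,fx=3.4,fy=3.4,interpolation=3)
h=400;c=np.zeros((h,800,3),np.uint8);c[:a.shape[0],:a.shape[1]]=a[:h];c[:b.shape[0],402:402+b.shape[1]]=b
cv2.imwrite('pics/z0.png',c)
E
```

```text
(no output)
```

View pics/z0.png

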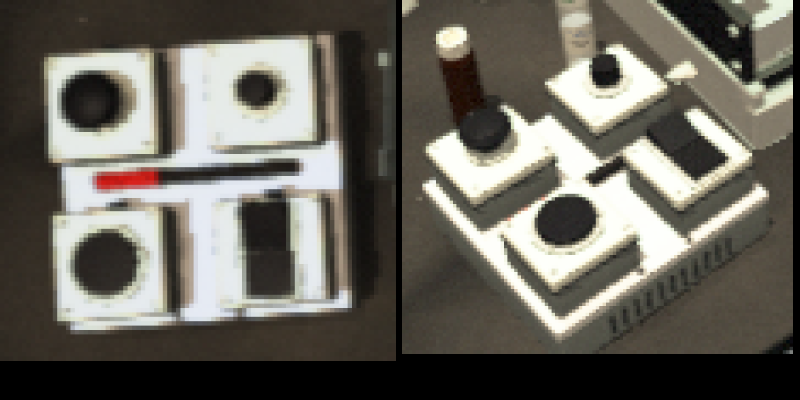

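The crop shows four stations. Far left (90,100) is the mushroom stop, far right (258,88) the plunger, near left (105,263) start and near right (268,248) the rocker. The pen lies in the channel between the rows.

```bash
cat > h.py <<'E'
import numpy as np,cv2
from scipy.spatial.transform import Rotation as R
from bench import bot
def ray(K,T,uv,z):
    d=T[:3,:3]@np.linalg.solve(K,[uv[0],uv[1],1.]);return T[:3,3]+d*(z-T[2,3])/d[2]
def Ttool(s):
    T=np.eye(4);T[:3,:3]=R.from_euler('xyz',s['eef_rot'],degrees=True).as_matrix();T[:3,3]=s['eef_pos'];return T
def cam(n,s=None):
    i=bot.camera_info(n);return i['intrinsics'],(Ttool(s)@i['hand_eye'] if n=='wrist' else i['world_from_camera'])
def totool(s,p): return (np.linalg.inv(Ttool(s))@np.append(p,1))[:3]*1000
E
python3 - <<'E'
from h import *
a=cv2.imread('pics/top0.png');g=a.max(2)
K,T=cam('top')
m=np.zeros_like(g);m[155:237,108:198]=(g[155:237,108:198]<95)
n,l,st,c=cv2.connectedComponentsWithStats(m,connectivity=4)
for i in range(1,n):
    if 25<st[i,4]<400:print(st[i],c[i].round(1),ray(K,T,c[i],.097).round(4))
for nm,uv,z in[('stop',(90/4.4+108,100/4.4+155),.110),('pl',(258/4.4+108,88/4.4+155),.108),('start',(105/4.4+108,263/4.4+155),.096),('rockmid',(268/4.4+108,248/4.4+155),.094),('rockfar',(266/4.4+108,225/4.4+155),.099)]:
    print(nm,ray(K,T,uv,z).round(4))
s=bot.sense();print(s['joint_positions'])
E
```

```text
[179 165   3  23  45] [180.2 176.1] [0.5685 0.262  0.097 ]
[122 171  14  14 150] [128.6 177.5] [0.5648 0.4027 0.097 ]
[162 171   9   8  55] [165.9 174.8] [0.5722 0.3013 0.097 ]
[144 191  32   6  90] [159.3 193.5] [0.5209 0.3179 0.097 ]
[162 198  13  24 238] [168.5 210.3] [0.4752 0.2921 0.097 ]
[181 200   3  23  38] [182.4 210.4] [0.4749 0.2543 0.097 ]
[145 202   4  24  75] [146.7 213.4] [0.4669 0.3508 0.097 ]
[125 208  14  14 162] [131.5 214.4] [0.4644 0.3916 0.097 ]
stop [0.5626 0.3985 0.11  ]
pl [0.5703 0.2965 0.108 ]
start [0.4633 0.391  0.096 ]
rockmid [0.4725 0.2915 0.094 ]
rockfar [0.4865 0.2919 0.099 ]
[72.78268182 40.50737055 -1.58038629 85.08063313  1.25999371 54.48306298
 -4.32384805]
```

Spacing is consistent at about 100 mm between stations, with a console yaw of about 5°. I'll shut the jaw and swing over in two steps.

Call:
{"name": "arm_command", "arguments": {"increments": [{"x":30,"y":-25,"z":-49},{"x":80,"y":-70,"z":-49},{"x":125,"y":-115,"z":-49},{"x":170,"y":-160,"z":-49},{"x":215,"y":-200,"z":-49},{"x":260,"y":-245,"z":-49},{"x":305,"y":-288,"z":-49},{"x":348,"y":-328,"z":-49},{"x":348,"y":-328,"z":-49}], "jaw": 0, "force": 40}}

```text
invalid input at $.increments[0]: expected keys x, y, z, yaw
```

Call:
{"name": "arm_command", "arguments": {"increments": [{"x":30,"y":-25,"z":-49,"yaw":0},{"x":80,"y":-70,"z":-49,"yaw":0},{"x":125,"y":-115,"z":-49,"yaw":0},{"x":170,"y":-160,"z":-49,"yaw":0},{"x":215,"y":-200,"z":-49,"yaw":0},{"x":260,"y":-245,"z":-49,"yaw":0},{"x":305,"y":-288,"z":-49,"yaw":0},{"x":348,"y":-328,"z":-49,"yaw":0},{"x":348,"y":-328,"z":-49,"yaw":0}], "jaw": 0, "force": 40}}

```text
time_s: 1.23
eef_pos: [0.4014, -0.1458, 0.2801]
eef_rot: [-179.9, -0.0, 15.2]
wrist_force: [-1.0, -0.4, 0.6]
gripper_width: -0.0001
finger_force: 0.0
```

Call:
{"name": "arm_command", "arguments": {"increments": [{"x":12,"y":-50,"z":0,"yaw":0.0},{"x":28,"y":-105,"z":0,"yaw":0.0},{"x":43,"y":-160,"z":0,"yaw":0.04},{"x":58,"y":-215,"z":0,"yaw":0.08},{"x":73,"y":-270,"z":0,"yaw":0.12},{"x":88,"y":-325,"z":0,"yaw":0.15},{"x":102,"y":-380,"z":0,"yaw":0.176},{"x":140,"y":-415,"z":0,"yaw":0.176},{"x":190,"y":-435,"z":0,"yaw":0.176},{"x":240,"y":-440,"z":0,"yaw":0.176},{"x":251,"y":-440,"z":0,"yaw":0.176},{"x":251,"y":-440,"z":0,"yaw":0.176}]}}

```text
time_s: 2.72
eef_pos: [0.5303, 0.3389, 0.2796]
eef_rot: [180.0, 0.0, 4.7]
wrist_force: [-0.6, 0.3, 0.3]
gripper_width: 0.0002
finger_force: 0.0
```

```bash
python3 - <<'E'
from h import *
s=bot.sense();print(s['time_s'],s['eef_pos'],s['eef_rot'],s['joint_positions'].round(1))
c=bot.capture('wrist');cv2.imwrite('pics/w1.png',c[:,:,::-1])
E
```

```text
2.725 [0.53029105 0.33887376 0.27955433] [1.79952611e+02 4.64487947e-02 4.66601981e+00] [ -36.5   43.4    2.4   67.5   -1.8   69.2 -119.5]
```

View pics/w1.png

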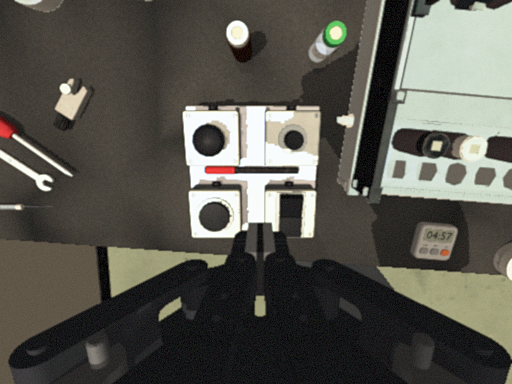

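The wrist view shows the stop at (209,139), plunger (293,139), start (214,214) and rocker (291,208). I'll compute positions from it.

```bash
python3 - <<'E'
from h import *
a=cv2.imread('pics/w1.png');g=a.max(2);s=bot.sense();K,T=cam('wrist',s)
for nm,(x0,y0,x1,y1),z in[('stop',(188,116,232,158),.108),('plunger',(275,123,312,155),.108),('start',(195,197,235,233),.096),('rocker',(274,192,308,226),.094)]:
    for th in(60,80):
        m=(g[y0:y1,x0:x1]<th).astype(np.uint8)
        n,l,st,c=cv2.connectedComponentsWithStats(m);i=1+st[1:,4].argmax();uv=c[i]+[x0,y0]
        p=ray(K,T,uv,z);print(nm,th,st[i]+[x0,y0,0,0,0],uv.round(1),p.round(4),totool(s,p).round(1))
        if nm=='rocker':
            r=cv2.minAreaRect(np.argwhere(l==i)[:,::-1].astype(np.float32));print(r)
            b=cv2.boxPoints(r)+[x0,y0]
            for q in b:print(ray(K,T,q,.094).round(4))
E
```

```text
stop 60 [193 125  31  31 693] [208.4 139.7] [0.5643 0.4023 0.108 ] [ 39.8 -60.3 171.9]
stop 80 [193 124  32  32 778] [208.3 139.9] [0.5642 0.4023 0.108 ] [ 39.7 -60.3 171.9]
plunger 60 [284 131  19  19 267] [293.3 139.6] [0.5726 0.3047 0.108 ] [ 40.1  37.7 172. ]
plunger 80 [284 131  19  19 283] [293.2 139.7] [0.5724 0.3048 0.108 ] [ 39.9  37.6 172. ]
start 60 [201 202  28  29 268] [217.4 219.7] [0.4613 0.3896 0.096 ] [-63.9 -56.  184. ]
start 80 [200 202  30  29 667] [214.1 216.1] [0.4659 0.394  0.096 ] [-58.9 -60.1 184. ]
rocker 60 [280 194  23  32 658] [290.6 209.7] [0.4821 0.2961 0.094 ] [-50.8  38.9 186. ]
((17.0, 17.5), (31.0, 22.0), 90.0)
[0.5021 0.3118 0.094 ]
[0.5044 0.2839 0.094 ]
[0.4621 0.2786 0.094 ]
[0.4597 0.3075 0.094 ]
rocker 80 [280 194  23  32 685] [290.3 209.4] [0.4824 0.2964 0.094 ] [-50.4  38.6 186. ]
((17.0, 17.5), (31.0, 22.0), 90.0)
[0.5021 0.3118 0.094 ]
[0.5044 0.2839 0.094 ]
[0.4621 0.2786 0.094 ]
[0.4597 0.3075 0.094 ]
```

Checks agree: spacing is about 98 mm and yaw about 4.8°. Next I move above the rocker's raised end.

Call:
{"name": "arm_command", "arguments": {"increments": [{"x":-38,"y":39,"z":0,"yaw":0},{"x":-38,"y":39,"z":50,"yaw":0},{"x":-38,"y":39,"z":100,"yaw":0},{"x":-38,"y":39,"z":135,"yaw":0},{"x":-38,"y":39,"z":160,"yaw":0},{"x":-38,"y":39,"z":160,"yaw":0}]}}

```text
time_s: 3.52
eef_pos: [0.494, 0.2973, 0.1198]
eef_rot: [179.9, 0.1, 4.7]
wrist_force: [0.4, 0.3, 0.2]
gripper_width: 0.0002
finger_force: 0.0
```

```bash
python3 - <<'E'
from h import *
s=bot.sense();print(s['time_s'],s['eef_pos'],s['eef_rot'])
K,T=cam('wrist',s)
c=bot.capture('wrist')[:,:,::-1].copy();cv2.imwrite('pics/w2r.png',c)
q=np.linalg.inv(T)@np.append(s['eef_pos'],1);print(K@q[:3]/q[2])
cv2.imwrite('pics/w2.png',c)
E
```

```text
3.525 [0.49404288 0.29727198 0.11975563] [1.79947954e+02 1.14900736e-01 4.74593558e+00]
[261.32758401 236.99647117   1.        ]
```

View pics/w2.png

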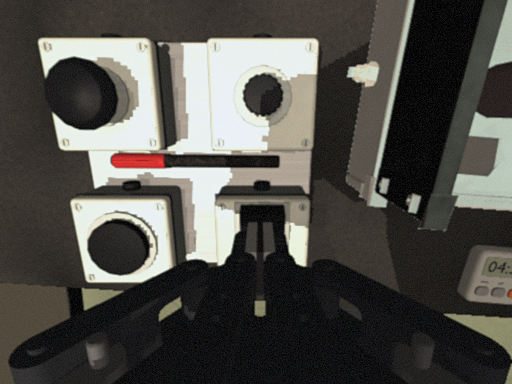

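The fingertips (261,237) are laterally centred on the rocker, whose far edge is at row 205, cols 241–285. The plunger top is at (263,94) and start at (117,247). I'll refine from here.

```bash
python3 - <<'E'
from h import *
s=bot.sense();K,T=cam('wrist',s)
for n,uv,z in[('far edge',(263,205),.102),('plunger',(263,94),.108),('start',(117,247),.096),('stop',(82,93),.108)]:
    p=ray(K,T,uv,z);print(n,p.round(4),totool(s,p).round(1))
E
```

```text
far edge [0.5077 0.2976 0.102 ] [13.   1.1 19. ]
plunger [0.5734 0.3033 0.108 ] [78.9  0.8 12.9]
start [0.467  0.3946 0.096 ] [-19.6 -99.   25. ]
stop [0.5657 0.4016 0.108 ] [ 79.4 -97.7  12.9]
```

Call:
{"name": "arm_command", "arguments": {"increments": [{"x":4,"y":1,"z":10,"yaw":0},{"x":4,"y":1,"z":16,"yaw":0},{"x":4,"y":1,"z":20,"yaw":0},{"x":4,"y":1,"z":23,"yaw":0},{"x":4,"y":1,"z":25.5,"yaw":0},{"x":4,"y":1,"z":27,"yaw":0},{"x":4,"y":1,"z":27,"yaw":0}]}}

```text
time_s: 4.45
eef_pos: [0.4989, 0.2972, 0.0932]
eef_rot: [180.0, 0.0, 4.7]
wrist_force: [0.2, 0.1, 0.3]
gripper_width: -0.0001
finger_force: 0.0
```

Call:
{"name": "arm_command", "arguments": {"increments": [{"x":0,"y":0,"z":1,"yaw":0},{"x":0,"y":0,"z":2,"yaw":0},{"x":0,"y":0,"z":2,"yaw":0}]}}

```text
time_s: 4.82
eef_pos: [0.499, 0.2973, 0.0925]
eef_rot: [-180.0, -0.0, 4.7]
wrist_force: [-5.9, -3.1, 25.1]
gripper_width: -0.0001
finger_force: 12.6
```

There's 25 N at z = 92.5 mm, so the rocker is on its stop. I'll lift, take a look, and move above the plunger.

Call:
{"name": "arm_command", "arguments": {"increments": [{"x":0,"y":0,"z":-20,"yaw":0},{"x":0,"y":0,"z":-45,"yaw":0},{"x":37,"y":0,"z":-45,"yaw":0},{"x":74,"y":0,"z":-45,"yaw":0},{"x":74,"y":0,"z":-45,"yaw":0},{"x":74,"y":0,"z":-45,"yaw":0}]}}

```text
time_s: 5.58
eef_pos: [0.5722, 0.3034, 0.1361]
eef_rot: [-180.0, 0.1, 4.8]
wrist_force: [0.0, 0.3, -0.1]
gripper_width: -0.0001
finger_force: 0.0
```

```bash
python3 - <<'E'
from h import *
s=bot.sense();print(s['time_s'],s['eef_pos'],s['wrist_force'])
w=bot.capture('wrist')[:,:,::-1];sc=bot.capture('scene')[:,:,::-1][190:320,105:240]
c=np.zeros((384,800,3),np.uint8);c[:,:400]=w[:,60:460];c[:,402:]=cv2.resize(sc,(398,384),interpolation=3)
cv2.imwrite('pics/w3.png',c)
E
```

```text
5.575 [0.57215069 0.30337548 0.13608225] [ 0.01245187  0.28105753 -0.10121076]
```

View pics/w3.png

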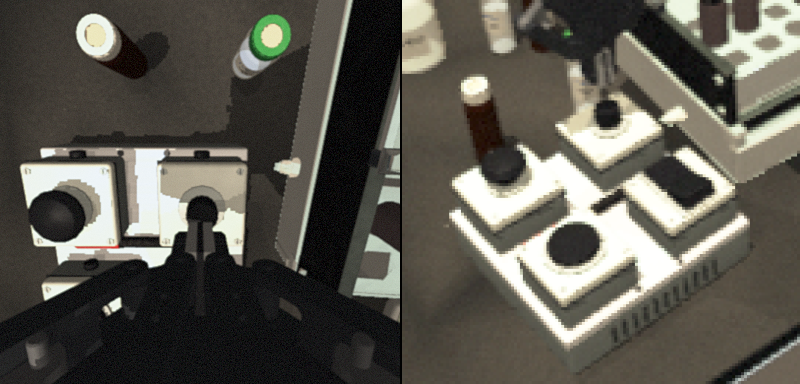

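The scene view shows the rocker tipped, near half up at (690,180), and the tips over the plunger at (202,210). Now I push the plunger in.

Call:
{"name": "arm_command", "arguments": {"increments": [{"x":1,"y":0,"z":15,"yaw":0},{"x":1,"y":0,"z":24,"yaw":0},{"x":1,"y":0,"z":29,"yaw":0},{"x":1,"y":0,"z":33,"yaw":0},{"x":1,"y":0,"z":37,"yaw":0},{"x":1,"y":0,"z":41,"yaw":0},{"x":1,"y":0,"z":43,"yaw":0},{"x":1,"y":0,"z":44,"yaw":0},{"x":1,"y":0,"z":44,"yaw":0}]}}

```text
time_s: 6.8
eef_pos: [0.574, 0.3035, 0.0939]
eef_rot: [-180.0, -0.0, 4.7]
wrist_force: [-9.3, -5.0, 26.3]
gripper_width: -0.0004
finger_force: 13.3
```

End stop reached at z = 93.9 mm. Next I lift, then cross above start.

Call:
{"name": "arm_command", "arguments": {"increments": [{"x":0,"y":0,"z":-30,"yaw":0},{"x":0,"y":0,"z":-60,"yaw":0},{"x":-35,"y":-35,"z":-60,"yaw":0},{"x":-70,"y":-70,"z":-60,"yaw":0},{"x":-100,"y":-99,"z":-60,"yaw":0},{"x":-100,"y":-99,"z":-60,"yaw":0},{"x":-100,"y":-99,"z":-26,"yaw":0},{"x":-100,"y":-99,"z":-26,"yaw":0}]}}

```text
time_s: 7.8
eef_pos: [0.4659, 0.3926, 0.1168]
eef_rot: [179.9, 0.1, 4.7]
wrist_force: [0.3, 0.2, 1.0]
gripper_width: 0.0
finger_force: 0.0
```

```bash
python3 - <<'E'
from h import *
s=bot.sense();print(s['time_s'],s['eef_pos'],s['wrist_force'])
w=bot.capture('wrist')[:,:,::-1];sc=bot.capture('scene')[:,:,::-1][190:320,105:240]
c=np.zeros((384,800,3),np.uint8);c[:,:400]=w[:,60:460];c[:,402:]=cv2.resize(sc,(398,384),interpolation=3)
cv2.imwrite('pics/w4.png',c)
E
```

```text
7.8 [0.4659391  0.39264359 0.11683573] [0.267483   0.15522807 0.98558698]
```

View pics/w4.png

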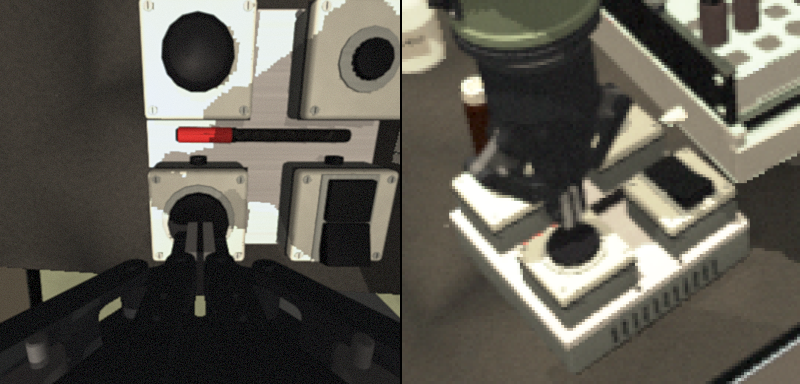

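The plunger is in, low at (372,57). The tips are centred on the start disc at (198,215). I'll press, hold and lift off.

Call:
{"name": "arm_command", "arguments": {"increments": [{"x":0,"y":0,"z":14,"yaw":0},{"x":0,"y":0,"z":20,"yaw":0},{"x":0,"y":0,"z":24,"yaw":0},{"x":0,"y":0,"z":27,"yaw":0},{"x":0,"y":0,"z":28,"yaw":0},{"x":0,"y":0,"z":28,"yaw":0},{"x":0,"y":0,"z":28,"yaw":0}]}}

```text
time_s: 8.78
eef_pos: [0.466, 0.3938, 0.0905]
eef_rot: [-180.0, -0.0, 4.7]
wrist_force: [-1.9, -1.5, 4.7]
gripper_width: 0.0
finger_force: 2.1
```

Call:
{"name": "arm_command", "arguments": {"increments": [{"x":0,"y":0,"z":1,"yaw":0},{"x":0,"y":0,"z":1.5,"yaw":0},{"x":0,"y":0,"z":1.5,"yaw":0},{"x":0,"y":0,"z":1.5,"yaw":0}]}}

```text
time_s: 9.28
eef_pos: [0.4661, 0.3939, 0.0898]
eef_rot: [-180.0, -0.0, 4.7]
wrist_force: [-5.5, -6.0, 21.2]
gripper_width: -0.0004
finger_force: 10.6
```

Call:
{"name": "arm_command", "arguments": {"increments": [{"x":0,"y":0,"z":-25,"yaw":0},{"x":0,"y":0,"z":-75,"yaw":0},{"x":-20,"y":0,"z":-130,"yaw":0},{"x":-60,"y":0,"z":-180,"yaw":0},{"x":-60,"y":20,"z":-180,"yaw":0},{"x":-60,"y":20,"z":-180,"yaw":0},{"x":-60,"y":20,"z":-180,"yaw":0}]}}

```text
time_s: 10.15
eef_pos: [0.4079, 0.3694, 0.2685]
eef_rot: [-180.0, 0.0, 4.7]
wrist_force: [0.5, 0.7, -0.1]
gripper_width: 0.0003
finger_force: 0.0
```

```bash
python3 - <<'E'
from h import *
s=bot.sense();print(s['time_s'],s['eef_pos'],s['wrist_force'])
w=bot.capture('wrist')[:,:,::-1];sc=bot.capture('scene')[:,:,::-1][190:320,105:240]
c=np.zeros((384,800,3),np.uint8);c[:,:400]=w[:,60:460];c[:,402:]=cv2.resize(sc,(398,384),interpolation=3)
cv2.imwrite('pics/w5.png',c)
E
```

```text
10.15 [0.40792854 0.36941806 0.26845319] [ 0.53891931  0.66836287 -0.06876069]
```

View pics/w5.png

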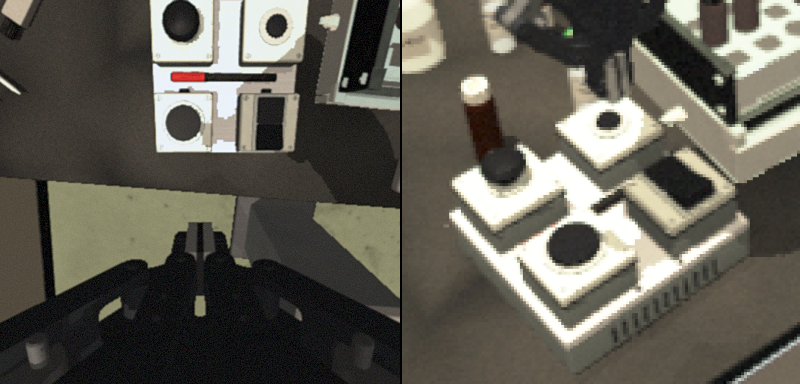

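The plunger is in (610,120), the rocker is over, start is back up, the pen hasn't moved, and the arm is clear. Handing in.

```bash
python3 -c "
from bench import bot
print(bot.job_done())"
```

```text
the job is handed in; nothing more can be done
None
```

I tipped the rocker on, pushed the plunger in, and pressed and released start, in that order and without touching stop or the pen, then handed the job in; the hand-in gave no verdict.

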